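# Press the ratchet into its cutout in the ammo-box insert

## Task

Put the chrome ratchet away: pick it up from the bench and press it into the empty ratchet-shaped cutout of the black insert in the gray steel box, head in the wide end, until it sits level and fully home on the cutout's floor, then let go of it. Leave the white pulley wheel and the green spray nozzle where they lie.

Things in the scene. Friction and masses are not known exactly. Their poses are not given: they have to be found in the camera images.
- ratchet: Stubby chrome ratchet, 107 mm long, 22 thick, 0.15 kg, lying flat. Origin: on its underside below the handle's grip point; x along the handle to the head, z up. Handle bar 20 mm wide (y), 22 tall, x -50 to +15 mm; round head 38 mm across centred at x +38, with a 10 mm square stub standing 10 mm up. Grip across y at the origin (within 5 mm); centre of mass is about 8 mm headward.
- cutout (a point): Yellow-floored cutout in the black insert of a fixed gray box (rim 110 mm up). Point: on its floor, 84 mm up, 24 below insert top; the ratchet's origin belongs here, axes matching: x to the wide end, z up. 7 mm room all round. Finger trough across it (x +-23, y +-72 mm, 7 mm deeper). Sprung orange cheeks hold the ratchet some 10 mm high until pushed down with 8 to 16 N; then friction holds it.
- pulley: white nylon pulley wheel lying flat, 60 mm across, 22 mm tall; origin at the centre of its underside. To be left alone.
- nozzle: green plastic trigger spray nozzle lying on its side, about 90 x 75 mm and 28 mm tall; origin on the bench near its middle. To be left alone.

How it is judged:
By the outcome, as a careful person would: the job done as asked, in the order asked, and still so for the second after the job is handed in, with the robot touching nothing.
It also fails if it takes over 42 s, if anything falls off the work surface, if the arm or the gripper's body presses on something with over 40 N, if the wrist force passes 120 N, or if a joint passes its speed limit or range.

## Robot

A 6-joint arm with a two-finger parallel gripper is mounted at the origin on the work surface. World frame = base frame: x ahead of the robot, y to its left, z up, the work surface at z = 0. Lengths are in m, angles in rad, forces in N, time in s.
With the tool pointing down it reaches from about 0.275 to 0.775 m from the base axis. Payload 14.6 kg.
Tool frame: the origin (TCP) lies at the very end of the fingers, on their centre line; the grasp point (between the pads) lies 19 mm behind it (ctrl.grip_point_offset is the z of the grasp point in the tool frame, in m); z points along the fingers, y is the direction in which the jaws open and shut (so a half turn about z gives the same grasp; the last joint's range is limited). The gripper opens to 85 mm and grips with 20 to 120 N. Pads are 22 mm wide; open, the fingers measure 114 mm over their backs; the gripper's body (76 mm by 85 mm) begins 54 mm behind the grasp point. The pads swing forward as they close: fully open they stand 13 mm farther back than shut.
Start: joints at [0.96, 0.263, -0.048, 1.259, 0, 1.415], TCP at [0.231, 0.471, 0.231] pointing down, gripper open.
Joint ranges: [-2.65, 2.65], [-0.89, 1.7], [-1.18, 1.37], [-2.13, 2.11], [-1.35, 1.29], [-3.14, 3.14]. Speed limits (rad/s): [1.89, 1.89, 2.57, 2.79, 3.14, 3.14].

## Interface

Orientations are given as a rotation vector (axis times angle).
In Python, from bench import sense, cams, ctrl, models gives the robot as it stands.
- The arm moves only by the tool arm_command, never from a script. Its argument "commands" is a list of rows, each a list of 4 numbers: the shift along the tool's x, y, z in m, then the turn about the tool's z in degrees. A call has 1 to 10 rows; each row shifts and turns the commanded pose from where the row before left it, along the tool's axes as they then stand; what a row does not reach is not made up. A row lasts 1/8 s, in which the tool goes at most 62.5 mm and 10.7 degrees, less where a joint would pass 70% of its speed; a pose out of reach is approached as far as the arm can. A call with a gripper value outside its range is refused whole. "hand" is the finger opening in m, from 0 to 0.0854, set as the call begins (left out, the last holds). The fingers move at their own pace and stop on an object; "force" is the grip in N (left out, the last holds). Time passes only in rows, so rows that do not move let the fingers close. It gives the time, the measured TCP pose, the force and the opening at its end, in the units of the state.
- sense(): the state, without advancing time (a new reading comes with each control period).
- cams.camera(name): name is "side" or "top"; returns (picture, depth): 480x640x3 uint8, blue, green, red; 480x640 float32, m along the optical axis (not along the pixel's ray), 0 where there is no reading.
- cams.camera_params(name): a dict with "mtx" (3x3 intrinsics, pixels), "R" (3x3) and "t" (3): a world point X has camera coordinates R X + t. Camera axes: x right, y down, z forward; pixel columns grow to the right and rows downward; lengths in m; the calibration is good to about 2 mm. A picture is of the moment at which its call begins. camera_params takes no time and is no camera call.
- ctrl.hand_in(): hands the job in, once; it reports no verdict.
Trained networks look in the newest picture that a camera, given by its name, has taken for a name from the list of things; names that differ only in an ending like _2 or _b are one class to them, and where a whole thing is asked for, a point or a joint stands for the part that bears it (a point fixed in the world has none). Each returns a list of dicts, best first, with "p" (0 to 1); they miss things now and then, are a little off and sometimes report something else, mostly with a low value. They report only what shows in the picture. A call takes as long as a camera call.
- models.look_for(camera, thing): "bbox" ([centre column, centre row, width, height] in pixels, round what is visible of it).
- models.place_of(camera, thing): "uv" ([column, row] in pixels: a listed point, or the origin of a listed thing).
The state is a dict: "time": time; "q": joint angles; "joint_velocities": joint speeds; "effort": joint torques, N m; "tool_pos": TCP position; "orientation": TCP orientation; "ft_force": force on the tool from outside, world axes, zero at the start; "wrist_torque": the same for the moment, N m; "finger_gap": opening from 0.0 (shut) to 1.0 (fully open).
Only numpy, scipy, OpenCV 4.12 (cv2) and the standard library are available. Lean on these libraries where they do the work, as an engineer would, in place of code of your own. Each camera call takes 0.05 s, during which the arm holds its last target.

## Working session

There is one attempt and no reset: what is moved stays moved. The work goes in short steps, Python scripts to look and compute and a tool call to move; the robot and the scene stay as the last step left them, time stands still between calls to the robot, and variables do not carry over. Pictures are saved under pics/ and viewed, and the job is handed in when it is done.

Besides the shell and the picture viewer there is one more tool, called after "Call:" as a command line: name --pt "numbers of a row" for each row, then --argument value for the rest. arm_command: Moves the arm, as the interface text tells. Its arguments: {"type":"object","properties":{"commands":{"type":"array","items":{"type":"array","items":{"type":"number"}}},"hand":{"type":"number"},"force":{"type":"number"}},"required":["commands"]}

```bash
mkdir -p pics; cat > h.py <<'E'
from bench import sense, cams, ctrl, models
import numpy as np, cv2
from scipy.spatial.transform import Rotation as Ro
def ray(name,uv,z=None,d=None):
    p=cams.camera_params(name);K=np.array(p["mtx"]);R=np.array(p["R"]);t=np.array(p["t"])
    r=np.linalg.inv(K)@np.array([uv[0],uv[1],1.0]); c=-R.T@t; w=R.T@r
    s=d if d is not None else (z-c[2])/w[2]
    return c+s*w
def proj(name,X):
    p=cams.camera_params(name);x=np.array(p["mtx"])@(np.array(p["R"])@np.array(X)+np.array(p["t"]));return x[:2]/x[2]
def cloud(name,depth):
    p=cams.camera_params(name);K=np.array(p["mtx"]);R=np.array(p["R"]);t=np.array(p["t"])
    v,u=np.mgrid[:480,:640]
    c=np.stack([(u-K[0,2])/K[0,0]*depth,(v-K[1,2])/K[1,1]*depth,depth],-1)
    return (c-t)@R
E
python3 - <<'E'
from h import *
for n in("top","side"):
    im,d=cams.camera(n);cv2.imwrite(f"pics/{n}0.png",im);np.save(f"{n}0.npy",d)
    p=cams.camera_params(n);print(n,-np.array(p["R"]).T@np.array(p["t"]),p["mtx"])
for th in("ratchet","cutout"):
    for n in("top","side"):
        print(th,n,models.place_of(n,th)[:2],models.look_for(n,th)[:2])
s=sense();print(s);print(ctrl.grip_point_offset,Ro.from_rotvec(s["orientation"]).as_matrix().round(3))
E
```

```text
top [ 0.39207076 -0.06822987  0.8051156 ] [[473.38032051   0.         319.60605892]
 [  0.         473.38032051 230.99730228]
 [  0.           0.           1.        ]]
side [ 0.39790887 -0.79451164  0.74378441] [[601.61263523   0.         326.05574707]
 [  0.         601.61263523 235.90583372]
 [  0.           0.           1.        ]]
ratchet top [{'uv': [407.1, 280.6], 'p': 0.7}] [{'bbox': [406.5, 273.9, 27.4, 61.9], 'p': 0.96}]
ratchet side [{'uv': [321.0, 329.4], 'p': 0.92}] [{'bbox': [323.2, 323.9, 66.5, 35.9], 'p': 0.86}]
cutout top [{'uv': [171.7, 205.8], 'p': 0.6}] [{'bbox': [170.8, 202.2, 164.1, 207.7], 'p': 0.81}, {'bbox': [404.9, 273.6, 24.3, 58.9], 'p': 0.47}]
cutout side [{'uv': [323.7, 144.9], 'p': 0.69}] [{'bbox': [327.9, 155.8, 164.3, 93.4], 'p': 0.83}]
{'time': 0.5, 'q': array([ 9.59711144e-01,  2.63096813e-01, -4.83208329e-02,  1.25938151e+00,
       -3.20522301e-05,  1.41545866e+00]), 'joint_velocities': array([-0.00020971, -0.0026146 , -0.00020294, -0.00137498, -0.00127703,
        0.00087462]), 'effort': array([-2.03540352e-03, -6.37029362e+01,  3.84584320e+01,  1.97392335e-03,
       -1.75185774e-04,  1.61305593e-05]), 'tool_pos': array([0.23110043, 0.47139865, 0.23127228]), 'orientation': array([ 7.09700544e-01,  3.06035119e+00, -2.29404124e-05]), 'ft_force': array([ 0.26562153,  0.2620001 , -0.98573504]), 'wrist_torque': array([-0.01035649,  0.05657505,  0.0556958 ]), 'finger_gap': 1.0008130696041797}
-0.0187 [[-0.898  0.44   0.   ]
 [ 0.44   0.898 -0.   ]
 [-0.    -0.    -1.   ]]
```

View pics/top0.png

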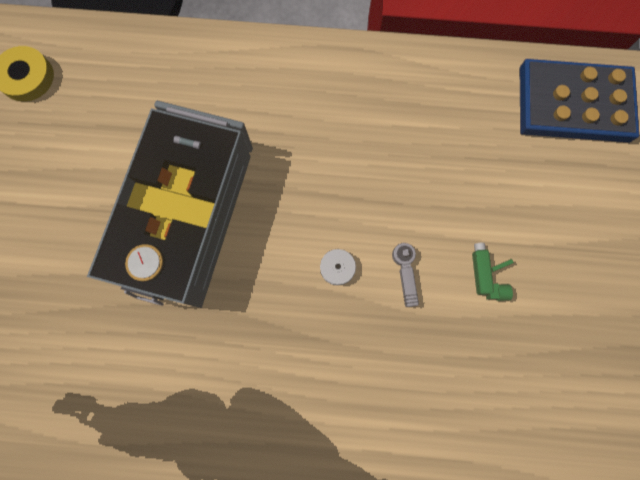

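View pics/side0.png

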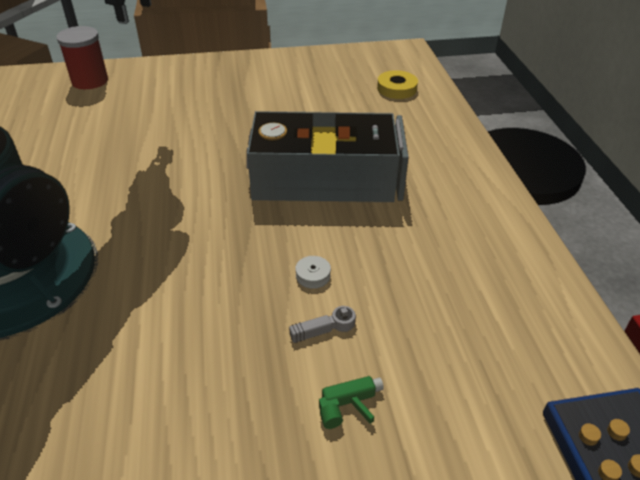

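Top view: the ratchet's head is at (404,254) and its handle ends at (411,304). The cutout is near (172,205), with the yellow trough running across it. I'll zoom in and measure from depth.

```bash
python3 - <<'E'
from h import *
im=cv2.imread("pics/top0.png");d=np.load("top0.npy");P=cloud("top",d)
a=cv2.resize(im[95:310,85:260],None,fx=2.7,fy=2.7,interpolation=cv2.INTER_CUBIC)
cv2.imwrite("pics/z1.png",a)
# ratchet
sub=np.zeros((480,640),bool);sub[235:315,380:430]=1
m=sub&(P[...,2]>0.012)&(d>0);X=P[m];print("n",len(X),X.min(0),X.max(0))
hs=np.percentile(X[:,2],[10,50,90,99]);print(hs)
head=X[X[:,2]>0.026];print("stub",len(head),head.mean(0) if len(head) else 0)
(r,s,an)=cv2.minAreaRect((X[:,:2]*1000).astype(np.float32));print("rect",r,s,an)
e=X[:,:2]-X[:,:2].mean(0);w,v=np.linalg.eigh(e.T@e);ax=v[:,1]*np.sign(v[0,1]);print("yaw",np.degrees(np.arctan2(ax[1],ax[0])))
print("origin top",ray("top",[407.1,280.6],z=0.0),ray("side",[321,329.4],z=0.))
print("cut",ray("top",[171.7,205.8],z=0.084),ray("side",[323.7,144.9],z=0.084))
# yellow mask
hsv=cv2.cvtColor(im,cv2.COLOR_BGR2HSV);y=cv2.inRange(hsv,(22,150,60),(35,255,255))>0
sub[:]=0;sub[150:260,110:230]=1
Y=P[y&sub&(d>0)];print(np.histogram(Y[:,2],bins=np.arange(.06,.12,.004)))
for lo,hi in((.072,.081),(.081,.090)):
    Q=Y[(Y[:,2]>lo)&(Y[:,2]<hi)];print(len(Q),Q.mean(0),cv2.minAreaRect((Q[:,:2]*1000).astype(np.float32)))
# box top
sub[:]=0;sub[90:310,80:260]=1
B=P[sub&(P[...,2]>.100)&(P[...,2]<.116)];print("box",np.median(B[:,2]),cv2.minAreaRect((B[:,:2]*1000).astype(np.float32)))
E
```

```text
n 932 [ 0.45404005 -0.22501507  0.01206721] [ 0.55973943 -0.17968116  0.03506385]
[0.01997243 0.02285074 0.02525216 0.03379272]
stub 59 [ 0.53477497 -0.19971779  0.03028289]
rect (508.0849609375, -208.24310302734375) (106.99369812011719, 36.33833694458008) 17.63399314880371
yaw 11.763655468896385
origin top [ 0.49765829 -0.20897778  0.        ] [ 0.50405767 -0.20613065  0.        ]
cut [0.57404145 0.18137244 0.084     ] [0.57475907 0.17620998 0.084     ]
(array([   0,    0,    0,   99, 1872,  298,  574,    6,    3,    1,    3,
         12,   40,    1]), array([0.06 , 0.064, 0.068, 0.072, 0.076, 0.08 , 0.084, 0.088, 0.092,
       0.096, 0.1  , 0.104, 0.108, 0.112, 0.116]))
2090 [0.57763601 0.18572572 0.07804884] ((587.7654418945312, 184.87962341308594), (134.3157196044922, 68.3634262084961), 83.50447845458984)
759 [0.59744694 0.18036919 0.08490349] ((581.650390625, 180.88975524902344), (116.10455322265625, 102.8331527709961), 31.1614933013916)
box 0.10919254992603937 ((581.9518432617188, 181.1767578125), (152.40284729003906, 302.2815856933594), 79.50163269042969)
```

View pics/z1.png

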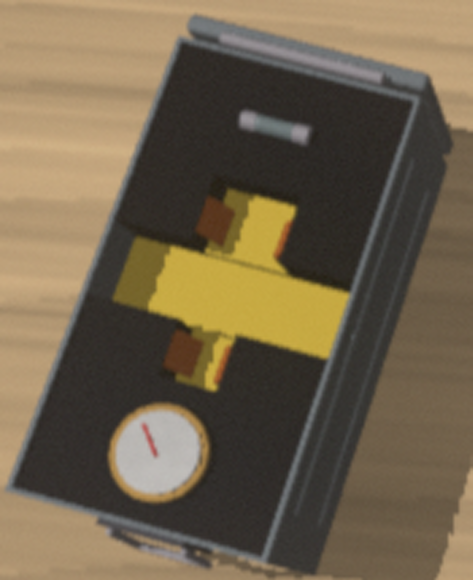

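```bash
cat > fit.py <<'E'
from h import *
from scipy.optimize import minimize
def loc(p,XY):
    c,s=np.cos(p[2]),np.sin(p[2]);d=XY-p[:2];return np.stack([d[:,0]*c+d[:,1]*s,-d[:,0]*s+d[:,1]*c],1)
def box(q,x0,x1,h):
    a=np.maximum(np.maximum(x0-q[:,0],q[:,0]-x1),np.abs(q[:,1])-h);return a
def rat(q,g=0):
    return np.minimum(box(q,-.050-g,.03,.010+g),np.hypot(q[:,0]-.038,q[:,1])-.019-g)
def cut(q): return np.minimum(rat(q,.007),box(q,-.023,.023,.072))
def planeXY(n,z,u0,u1,v0,v1):
    v,u=np.mgrid[v0:v1,u0:u1];p=cams.camera_params(n);K=np.array(p["mtx"]);R=np.array(p["R"]);t=np.array(p["t"])
    r=np.stack([(u-K[0,2])/K[0,0],(v-K[1,2])/K[1,1],np.ones(u.shape)],-1).reshape(-1,3)@R;c=-R.T@t
    return (c+r*((z-c[2])/r[:,2])[:,None])[:,:2]
def fit(sdf,XY,m,p0):
    f=lambda p:np.mean((1/(1+np.exp(np.clip(sdf(loc([p[0]/1e3,p[1]/1e3,p[2]/50],XY))/.001,-30,30)))-m)**2)
    r=min((minimize(f,[p0[0]*1e3,p0[1]*1e3,(p0[2]+dy)*50],method="Nelder-Mead",options=dict(initial_simplex=None,xatol=.01,fatol=1e-7,maxiter=2000)) for dy in(-.1,0,.1)),key=lambda r:r.fun)
    return np.array([r.x[0],r.x[1],np.degrees(r.x[2]/50)]),r.fun
E
python3 - <<'E'
from fit import *
d=np.load("top0.npy");P=cloud("top",d)
w=(380,430,235,315);Z=P[w[2]:w[3],w[0]:w[1],2].ravel()
print("bench z",np.median(Z))
for zt in(.014,.018):
    print(fit(lambda q:rat(q),planeXY("top",.022,*w),(Z>zt)*1.,[.4976,-.209,.2]))
w=(100,240,130,280);Z=P[w[2]:w[3],w[0]:w[1],2].ravel()
for zt in(.098,.103):
    XY=planeXY("top",.108,*w);m=(Z<zt)*1.;q=loc([.574,.18,-.28],XY);k=(abs(q[:,0])<.085)&(abs(q[:,1])<.074)
    print(k.sum(),m[k].sum(),fit(cut,XY[k],m[k],[.574,.18,-.28]))
v=np.array(P[:, :,2]);sub=(P[100:300,85:255,2]);g=np.clip((sub-.06)/.06*255,0,255).astype(np.uint8)
cv2.imwrite("pics/dz.png",cv2.resize(g,None,fx=3,fy=3,interpolation=0))
E
```

```text
bench z 0.0015854733934735292
(array([ 503.52852158, -205.2145236 ,   11.51501082]), np.float64(0.014964296040254007))
(array([ 503.73056364, -205.47474461,   11.63958341]), np.float64(0.015298738205644681))
10355 3602.0 (array([573.95369194, 180.39978148, -10.54701299]), np.float64(0.04788124840845398))
10355 3897.0 (array([574.58612684, 181.24892677, -10.52220243]), np.float64(0.03918590349925305))
```

View pics/dz.png

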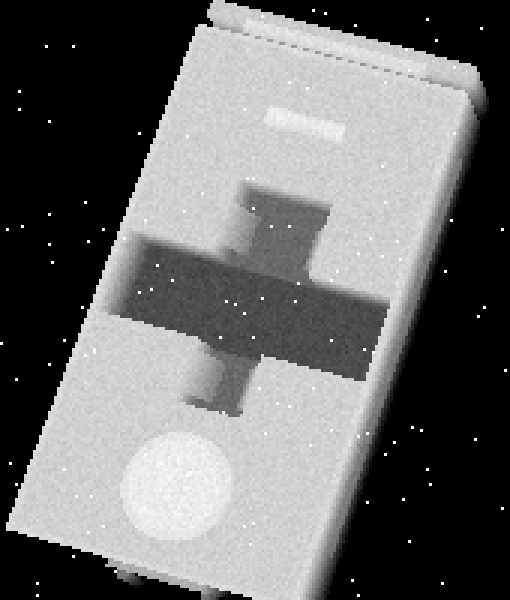

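```bash
python3 - <<'E'
from fit import *
d=np.load("top0.npy");P=cloud("top",d)
def cut2(q): return np.minimum(np.minimum(box(q,-.057,.02,.017),box(q,.012,.064,.026)),box(q,-.023,.023,.072))
w=(100,240,130,280);Z=P[w[2]:w[3],w[0]:w[1],2].ravel()
XY=planeXY("top",.108,*w);q=loc([.574,.18,-.18],XY);k=(abs(q[:,0])<.085)&(abs(q[:,1])<.072)
for zt in(.098,.103):print(fit(cut2,XY[k],(Z<zt)[k]*1.,[.574,.18,-.18]))
for n in("top","side"):
    im=cv2.imread(f"pics/{n}0.png");S=4;im2=cv2.resize(im,None,fx=S,fy=S,interpolation=cv2.INTER_CUBIC)
    def dr(p,pts,z,c,cl=True):
        co,s=np.cos(np.radians(p[2])),np.sin(np.radians(p[2]))
        L=[proj(n,[p[0]+x*co-y*s,p[1]+x*s+y*co,z])*S+S/2 for x,y in pts]
        cv2.polylines(im2,[np.array(L).astype(np.int32)],cl,c,1)
    def circ(r):return [(.038+r*np.cos(a),r*np.sin(a)) for a in np.linspace(0,6.28,30)]
    rp=(.5036,-.2053,11.6);cp=(.5743,.1805,-10.5)
    dr(rp,[(-.05,-.01),(.02,-.01),(.02,.01),(-.05,.01)],.022,(0,0,255));dr(rp,circ(.019),.022,(0,0,255))
    dr(cp,[(-.057,-.017),(.02,-.017),(.02,.017),(-.057,.017)],.108,(255,0,255));dr(cp,circ(.026),.108,(255,0,255))
    dr(cp,[(-.023,-.072),(.023,-.072),(.023,.072),(-.023,.072)],.108,(255,255,0))
    for nm,c in(("r",rp),("c",cp)):
        u,v=(proj(n,[c[0],c[1],.1 if nm=="c" else .02])*S).astype(int)
        W=250 if nm=="c" or 1 else 160
        cr=im2[max(v-W,0):v+W,max(u-W,0):u+W]
        if nm=="r": a=cr
        else: cv2.imwrite(f"pics/ov_{n}.png",cv2.resize(np.hstack([a,cr]),(800,400)))
E
```

```text
(array([573.72860239, 181.86157731, -10.53962676]), np.float64(0.0396559918249063))
(array([574.3217523 , 181.93748006, -10.4591873 ]), np.float64(0.020490498669367228))
```

View pics/ov_top.png

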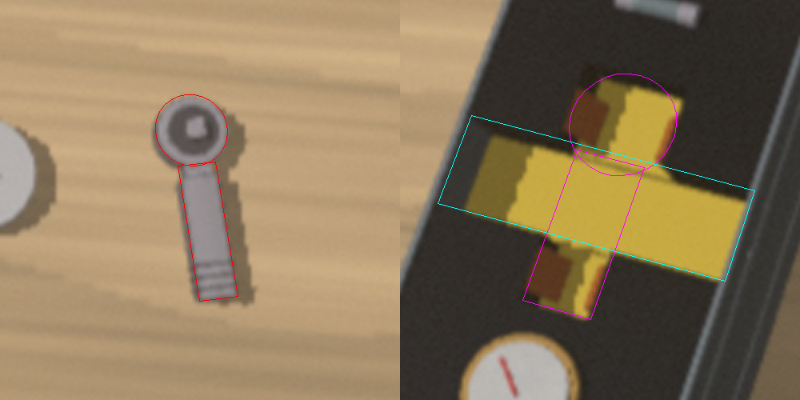

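View pics/ov_side.png

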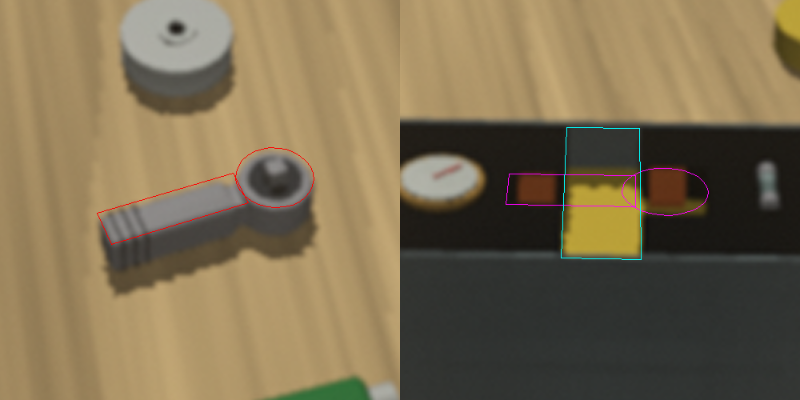

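Call:
arm_command --pt "-0.0417 -0.0375 0 0" --pt "-0.0417 -0.0375 0 0" --pt "-0.0417 -0.0375 0 0" --pt "-0.0417 -0.0375 0 0" --pt "-0.0417 -0.0375 0 0" --pt "-0.0417 -0.0375 0 0" --pt "-0.0417 -0.0375 0 0" --pt "-0.0417 -0.0375 0 0" --pt "-0.0417 -0.0375 0 0" --pt "-0.0417 -0.0375 0 0" --hand 0.0854 --force 100

```text
time: 1.75
tool_pos: [0.4409, -0.0509, 0.2315]
orientation: [0.71, 3.06, 0.0]
ft_force: [1.0, 0.7, 0.0]
finger_gap: 1.002
```

Call:
arm_command --pt "-0.0417 -0.0375 0 0" --pt "-0.0417 -0.0375 0 0" --pt "-0.0417 -0.0375 0 0" --pt "0 0 0.03 -9.4" --pt "0 0 0.03 -9.4" --pt "0 0 0.03 -9.4" --pt "0 0 0.03 -9.5" --pt "0 0 0 0"

```text
time: 2.75
tool_pos: [0.5022, -0.2043, 0.1099]
orientation: [0.315, -3.123, -0.003]
ft_force: [-0.6, -0.3, 0.3]
finger_gap: 1.001
```

```bash
cat > go.py <<'E'
import sys
from h import *
# python go.py x y z yaw(deg of ratchet x; tool y = yaw+90)
def rep(x,y,z,yaw):
    s=sense();M=Ro.from_rotvec(s["orientation"]).as_matrix();p=s["tool_pos"]
    y0=np.degrees(np.arctan2(M[1,1],M[0,1]))-90
    dy=(yaw-y0+90)%180-90
    print("t",s["time"],"pos",p.round(4),"yaw",y0.round(2),"F",s["ft_force"].round(2),"gap",round(s["finger_gap"]*85.4,1),"z",M[:,2].round(4))
    print("shift tool",(M.T@(np.array([x,y,z])-p)).round(4),"turn",round(-dy,2))
if __name__=="__main__": rep(*map(float,sys.argv[1:5]))
E
python3 go.py .5036 -.2053 .001 11.6
```

```text
t 2.75 pos [ 0.5022 -0.2043  0.1099] yaw 11.53 F [-0.63 -0.25  0.33] gap 85.5 z [-0.003   0.0017 -1.    ]
shift tool [-0.0014 -0.0015  0.1089] turn -0.07
```

Call:
arm_command --pt "-0.001 -0.001 0.03 0" --pt "0 0 0.03 0" --pt "0 0 0.025 0" --pt "0 0 0.012 0" --pt "0 0 0.008 0" --pt "0 0 0.0025 0" --pt "0 0 0 0"

```text
time: 3.62
tool_pos: [0.5047, -0.2059, 0.0043]
orientation: [-0.316, 3.125, -0.001]
ft_force: [0.6, 0.0, -0.1]
finger_gap: 0.999
```

```bash
python3 go.py .5036 -.2053 .001 11.6; python3 - <<'E'
from h import *
a=cams.camera("side")[0];cv2.imwrite("pics/s1.png",cv2.resize(a[230:430,220:440],None,fx=3,fy=3))
E
```

```text
t 3.625 pos [ 0.5047 -0.2059  0.0043] yaw 11.56 F [ 0.62  0.05 -0.1 ] gap 85.3 z [ 6.e-04 -4.e-04 -1.e+00]
shift tool [0.001  0.0008 0.0033] turn -0.04
```

View pics/s1.png

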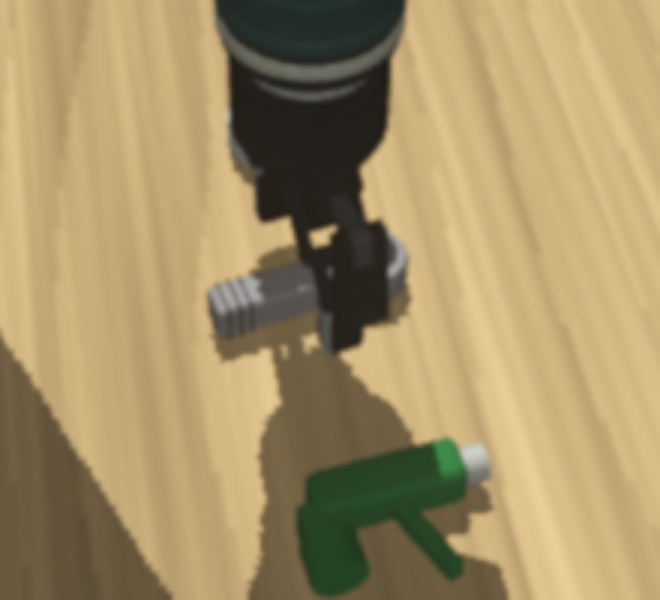

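The open fingers straddle the handle, with the near finger at about (350,300) in the crop. Next I lower a little, close and lift.

Call:
arm_command --pt "0 0 0.002 0" --pt "0 0 0 0" --pt "0 0 0 0" --pt "0 0 0 0" --pt "0 0 0 0" --pt "0 0 0 0" --hand 0 --force 100

```text
time: 4.42
tool_pos: [0.5045, -0.2057, 0.0022]
orientation: [-0.317, 3.125, -0.0]
ft_force: [-3.1, 0.9, 8.1]
finger_gap: 0.21
```

```bash
python3 go.py .5036 -.2053 .001 11.6
```

```text
t 4.425 pos [ 0.5045 -0.2057  0.0022] yaw 11.59 F [-3.05  0.89  8.07] gap 17.9 z [ 2.e-04 -2.e-04 -1.e+00]
shift tool [0.0008 0.0006 0.0012] turn -0.01
```

Call:
arm_command --pt "0 0 -0.01 0" --pt "0 0 -0.03 0" --pt "0 0 -0.05 0" --pt "0 0 -0.05 0" --pt "0 0 -0.05 0" --pt "0 0 0 0" --pt "0 0 0 0"

```text
time: 5.3
tool_pos: [0.5041, -0.2055, 0.1914]
orientation: [0.317, -3.125, -0.001]
ft_force: [0.1, 0.7, -1.3]
finger_gap: 0.21
```

```bash
python3 go.py .575 .1808 .19 -10.5;python3 - <<'E'
from h import *
a=cams.camera("side")[0];b=cams.camera("top")[0];cv2.imwrite("pics/s2.png",cv2.resize(np.hstack([a[150:350,220:420],b[180:380,300:500]]),(800,400)))
E
```

```text
t 5.3 pos [ 0.5041 -0.2055  0.1914] yaw 11.59 F [ 0.1   0.66 -1.29] gap 17.9 z [-5.e-04  3.e-04 -1.e+00]
shift tool [-0.147   0.3642  0.0014] turn 22.09
```

View pics/s2.png

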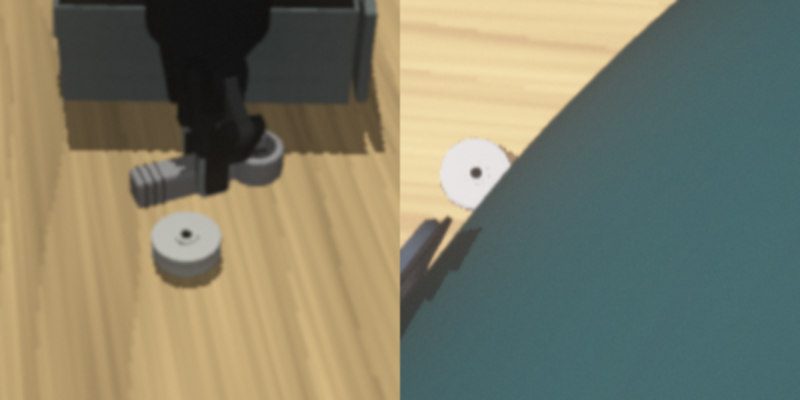

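The side view shows the ratchet held level (head at about (258,155) in the crop), and the pulley hasn't moved. Now I carry it to the box.

Call:
arm_command --pt "-0.0184 0.0455 0 0" --pt "-0.0184 0.0455 0 0" --pt "-0.0184 0.0455 0 0" --pt "-0.0184 0.0455 0 0" --pt "-0.0184 0.0455 0 0" --pt "-0.0184 0.0455 0 0" --pt "-0.0184 0.0455 0 0" --pt "-0.0184 0.0455 0 0"

```text
time: 6.4
tool_pos: [0.5752, 0.182, 0.1905]
orientation: [0.317, -3.124, 0.0]
ft_force: [1.1, -1.3, -1.9]
finger_gap: 0.209
```

Call:
arm_command --pt "0 0 0 7.4" --pt "0 0 0 7.4" --pt "0 0 0 7.3" --pt "0 0 0 0" --pt "0 0 0 0" --pt "0 0 0 0"

```text
time: 7.15
tool_pos: [0.5755, 0.1804, 0.1915]
orientation: [-0.285, -3.128, 0.0]
ft_force: [0.2, 0.5, -1.9]
finger_gap: 0.206
```

```bash
python3 go.py .575 .1808 .13 -10.5;python3 - <<'E'
from h import *
a=cams.camera("side")[0];b=cams.camera("top")[0];cv2.imwrite("pics/s3.png",cv2.resize(np.hstack([a[50:250,220:420],b[110:310,70:270]]),(800,400)))
E
```

```text
t 7.15 pos [0.5755 0.1804 0.1915] yaw -10.43 F [ 0.18  0.51 -1.91] gap 17.6 z [-4.e-04 -1.e-04 -1.e+00]
shift tool [0.0005 0.0003 0.0615] turn 0.07
```

View pics/s3.png

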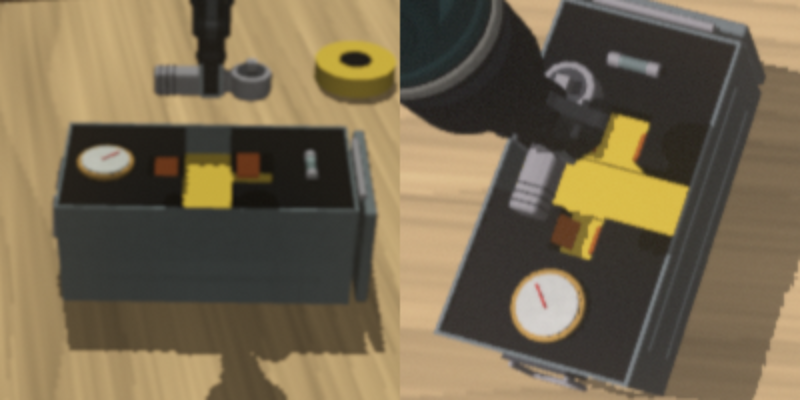

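Call:
arm_command --pt "0 0 0.025 0" --pt "0 0 0.025 0" --pt "0 0 0.014 0" --pt "0 0 0 0" --pt "0 0 0 0"

```text
time: 7.88
tool_pos: [0.576, 0.1805, 0.1286]
orientation: [0.288, 3.127, 0.0]
ft_force: [-0.9, 0.0, -1.4]
finger_gap: 0.207
```

```bash
cat > ov.py <<'E'
import sys
from h import *
s=sense();M=Ro.from_rotvec(s["orientation"]).as_matrix();yaw=np.arctan2(M[1,1],M[0,1])-np.pi/2
p=s["tool_pos"];e=np.array([np.cos(yaw),np.sin(yaw)]);o=p[:2]-.0008*e;zt=p[2]+.0198
if len(sys.argv)>2: o=np.array([.5742,.181]);yaw=np.radians(-10.5);zt=.106
out=[]
S=6
for n in("side","top"):
    im=cv2.resize(cams.camera(n)[0],None,fx=S,fy=S,interpolation=cv2.INTER_CUBIC)
    c,s_=np.cos(yaw),np.sin(yaw)
    def dr(o,pts,z,col):
        cv2.polylines(im,[np.array([proj(n,[o[0]+x*c-y*s_,o[1]+x*s_+y*c,z])*S+S/2 for x,y in pts]).astype(np.int32)],True,col,1)
    C=lambda r:[(.038+r*np.cos(a),r*np.sin(a)) for a in np.linspace(0,6.28,40)]
    dr(o,[(-.05,-.01),(.02,-.01),(.02,.01),(-.05,.01)],zt,(0,0,255));dr(o,C(.019),zt,(0,0,255))
    dr([.5742,.181],[(-.057,-.017),(.02,-.017),(.02,.017),(-.057,.017)],.108,(255,0,255))
    u,v=(proj(n,[o[0],o[1],.12])*S).astype(int);W=400
    out.append(cv2.resize(im[max(v-W,0):v+W,max(u-W,0):u+W],(400,400)))
cv2.imwrite(sys.argv[1],np.hstack(out))
E
python3 go.py .575 .1808 .086 -10.5;python3 ov.py pics/s4.png
```

```text
t 7.875 pos [0.576  0.1805 0.1286] yaw -10.51 F [-0.87  0.04 -1.36] gap 17.7 z [ 1.1e-03  2.0e-04 -1.0e+00]
shift tool [0.0011 0.0001 0.0426] turn -0.01
```

View pics/s4.png

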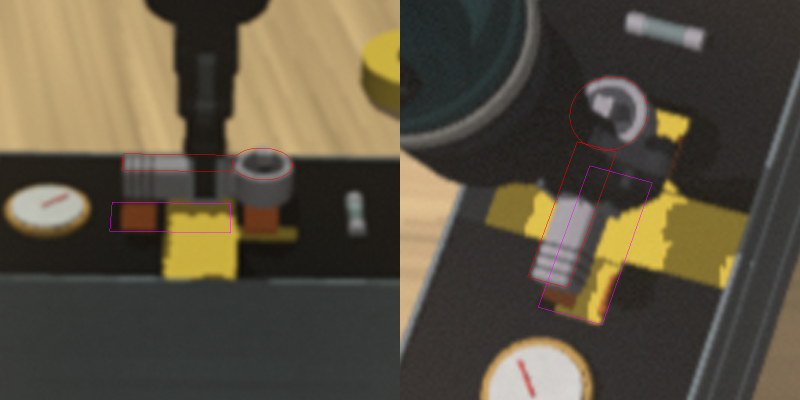

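```bash
python3 - <<'E'
from fit import *
s=sense();p=s["tool_pos"];yaw=np.radians(-10.5)
for n in("top","side"):
    im,d=cams.camera(n);P=cloud(n,d)
    X=P.reshape(-1,3);zt=p[2]+.0198
    q=loc([p[0],p[1],yaw],X[:,:2])
    k=(abs(X[:,2]-zt)<.008)&(d.ravel()>0)
    t=k&(q[:,0]>-.06)&(q[:,0]<-.02)&(abs(q[:,1])<.025)
    Q=q[t];Zt=X[t,2]
    print(n,"tail",t.sum(),"x min",np.percentile(Q[:,0],[1,3]),"y pct",np.percentile(Q[:,1],[2,10,50,90,98]).round(4),"z",np.median(Zt),zt)
    h=k&(q[:,0]>.02)&(q[:,0]<.07)&(abs(q[:,1])<.03);Q=q[h]
    print(" head",h.sum(),np.percentile(Q[:,0],[2,98]),np.percentile(Q[:,1],[2,50,98]))
    hsv=cv2.cvtColor(im,cv2.COLOR_BGR2HSV)
    # trough / insert top edges: box rim y extents at z~.109
    b=(X[:,2]>.100)&(X[:,2]<.118);q2=loc([.5742,.181,yaw],X[:,:2]);
    b&=(abs(q2[:,0])<.15)&(abs(q2[:,1])<.09)&((abs(q2[:,0])>.07));print(" box y",np.percentile(q2[b,1],[.5,2,98,99.5]),"x",np.percentile(q2[b,0],[.5,99.5]),"z",np.median(X[b,2]))
E
```

```text
top tail 330 x min [-0.05020217 -0.04989269] y pct [-0.0106 -0.0099 -0.0022  0.0066  0.0089] z 0.14908977808567042 0.14845224470095436
 head 263 [0.02807073 0.05443806] [-0.01859618 -0.00809578  0.01187453]
 box y [-0.07397681 -0.07327339  0.07304385  0.07518461] x [-0.14134269  0.14878087] z 0.10942760552180687
side tail 137 x min [-0.04933496 -0.04904642] y pct [-0.0144 -0.0124 -0.0075  0.0032  0.0071] z 0.14838101678244325 0.14845224470095436
 head 220 [0.02023306 0.05577958] [-0.02102389 -0.00944979  0.01175117]
 box y [-0.07751853 -0.07601578  0.0728155   0.07552527] x [-0.13869208  0.14936787] z 0.10956293199876298
```

Call:
arm_command --pt "0.001 0.001 0.012 0" --pt "0 0 0.012 0" --pt "0 0 0.006 0" --pt "0 0 0 0" --force 120

```text
time: 8.57
tool_pos: [0.5746, 0.1819, 0.0973]
orientation: [-0.288, -3.128, -0.001]
ft_force: [0.3, 2.1, -1.8]
finger_gap: 0.202
```

```bash
python3 go.py .575 .1815 .086 -10.5;python3 ov.py pics/s5.png
```

```text
t 8.575 pos [0.5746 0.1819 0.0973] yaw -10.51 F [ 0.25  2.15 -1.81] gap 17.3 z [-7.e-04  6.e-04 -1.e+00]
shift tool [-0.0005 -0.0003  0.0113] turn -0.01
```

View pics/s5.png

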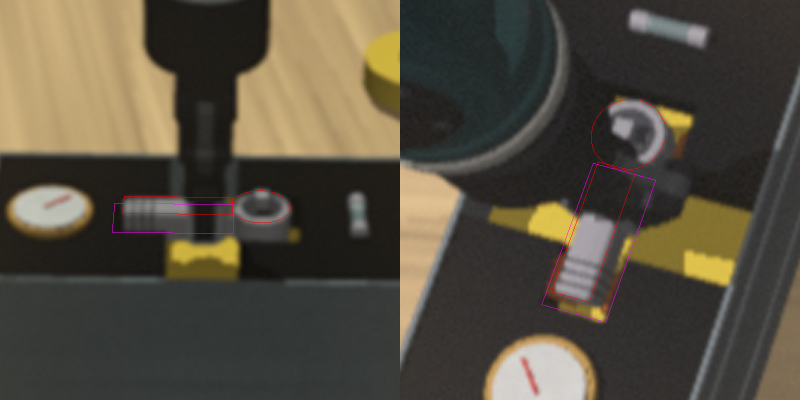

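It's entering the cutout centred, with only light contact so far. Next I press down in small steps.

Call:
arm_command --pt "0 0 0.003 0" --pt "0 0 0.003 0" --pt "0 0 0 0"

```text
time: 9.05
tool_pos: [0.5757, 0.1814, 0.0927]
orientation: [0.288, 3.126, -0.0]
ft_force: [1.6, -0.7, 6.0]
finger_gap: 0.202
```

Call:
arm_command --pt "0 0 0.003 0" --pt "0 0 0.002 0" --pt "0 0 0 0"

```text
time: 9.43
tool_pos: [0.5752, 0.1814, 0.0868]
orientation: [0.288, 3.127, -0.0]
ft_force: [3.8, -0.7, -0.3]
finger_gap: 0.205
```

Call:
arm_command --pt "0 0 0.001 0" --pt "0 0 0.001 0" --pt "0 0 0 0"

```text
time: 9.8
tool_pos: [0.5752, 0.1815, 0.0862]
orientation: [0.288, 3.127, 0.0]
ft_force: [-2.5, -2.3, 20.7]
finger_gap: 0.199
```

```bash
python3 go.py .575 .1815 .084 -10.5;python3 ov.py pics/s6.png
```

```text
t 9.8 pos [0.5752 0.1815 0.0862] yaw -10.52 F [-2.5  -2.28 20.66] gap 17.0 z [ 1.9e-03 -1.0e-04 -1.0e+00]
shift tool [ 0.0002 -0.      0.0022] turn -0.02
```

View pics/s6.png

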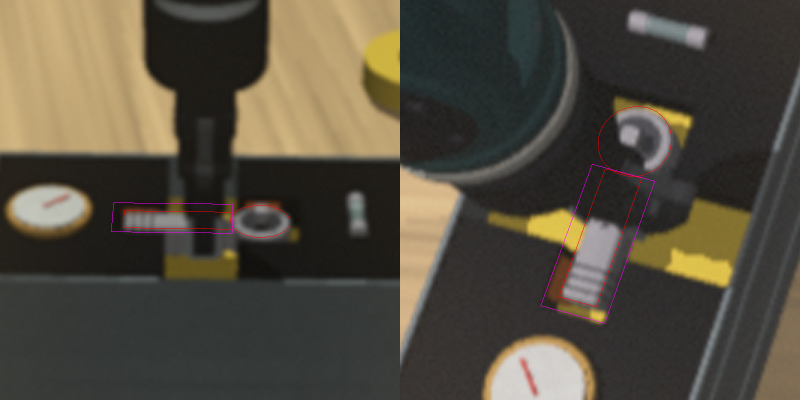

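There's a 20.7 N hard stop with the TCP at 0.0862, right at the predicted home height. I'll release, rise and move off so the cameras can see it.

Call:
arm_command --pt "0 0 0 0" --pt "0 0 0 0" --pt "0 0 0 0" --hand 0.06

```text
time: 10.28
tool_pos: [0.5744, 0.1816, 0.0844]
orientation: [-0.288, -3.127, 0.0]
ft_force: [-0.6, 0.4, 0.1]
finger_gap: 0.703
```

Call:
arm_command --pt "0 0 -0.01 0" --pt "0 0 -0.03 0" --pt "0 0 -0.04 0" --pt "0 0 -0.05 0" --pt "0.05 0 0 0" --pt "0.05 0 0 0" --pt "0.05 0 0 0" --pt "0.05 0 0 0" --pt "0 0 0 0"

```text
time: 11.4
tool_pos: [0.3754, 0.2184, 0.2158]
orientation: [0.285, 3.128, 0.001]
ft_force: [0.2, 0.3, -0.3]
finger_gap: 0.705
```

```bash
python3 go.py .575 .1815 .084 -10.5;python3 ov.py pics/s7.png x; python3 - <<'E'
from fit import *
for n in("side","top"):
    im,d=cams.camera(n);X=cloud(n,d).reshape(-1,3);q=loc([.5742,.181,np.radians(-10.5)],X[:,:2])
    ok=d.ravel()>0
    for nm,x0,x1,hh in(("tail",-.047,-.03,.007),("mid",-.02,.012,.007),("head rim",.026,.05,.015),("ins",.075,.09,.04),("ins2",-.06,.06,.04)):
        k=ok&(q[:,0]>x0)&(q[:,0]<x1)&(abs(q[:,1])<hh)
        if nm=="ins2": k&=(abs(q[:,1])>.032)&(abs(q[:,0])>.03)
        print(n,nm,k.sum(),np.percentile(X[k,2],[10,50,90]).round(4) if k.sum() else 0)
E
```

```text
t 11.4 pos [0.3754 0.2184 0.2158] yaw -10.4 F [ 0.16  0.34 -0.33] gap 60.2 z [ 5.e-04  4.e-04 -1.e+00]
shift tool [-0.203  -0.0003  0.1319] turn 0.1
side tail 38 [0.105 0.107 0.109]
side mid 118 [0.0772 0.1051 0.1083]
side head rim 124 [0.1065 0.1089 0.1166]
side ins 173 [0.1078 0.1093 0.1109]
side ins2 143 [0.1078 0.1094 0.1108]
top tail 104 [0.1058 0.107  0.1087]
top mid 204 [0.0874 0.1069 0.1087]
top head rim 304 [0.1059 0.1083 0.1164]
top ins 457 [0.1075 0.109  0.1105]
top ins2 390 [0.1075 0.109  0.1106]
```

View pics/s7.png

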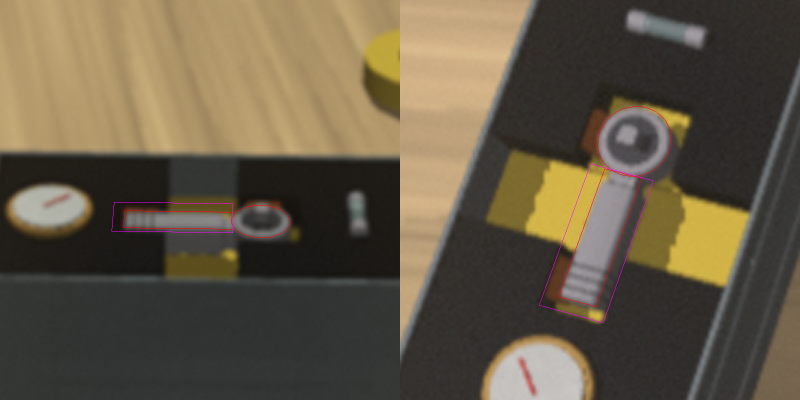

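The ratchet sits centred, with its outline matching the home pose in both views. The handle top is 2 mm below the insert, as expected. One more check: the head ring's level against the handle.

```bash
python3 - <<'E'
from fit import *
im,d=cams.camera("top");X=cloud("top",d).reshape(-1,3);q=loc([.5742,.181,np.radians(-10.5)],X[:,:2])
r=np.hypot(q[:,0]-.038,q[:,1]);z=X[:,2]
a=(d.ravel()>0)&(r>.012)&(r<.018)&(z>.1)
print("ring",a.sum(),np.median(z[a]),"front/back",np.median(z[a&(q[:,0]>.045)]),np.median(z[a&(q[:,0]<.031)]))
b=(d.ravel()>0)&(q[:,0]>-.048)&(q[:,0]<.01)&(abs(q[:,1])<.008)&(z>.1)
k=a|b;A=np.c_[q[k],np.ones(k.sum())];s=np.linalg.lstsq(A,z[k],rcond=None)[0];print("slopes deg",np.degrees(s[:2]),s[2])
E
```

```text
ring 240 0.1072325868490768 front/back 0.10744080313604105 0.10671873030454357
slopes deg [0.22104477 1.86770461] 0.1070382626538426
```

```bash
python3 - <<'E'
from h import *
im,d=cams.camera("top");cv2.imwrite("pics/end.png",im)
o=cv2.imread("pics/top0.png")
for n,(a,b,c,e) in dict(pulley=(245,290,318,360),nozzle=(238,304,468,520)).items(): print(n,cv2.absdiff(im,o)[a:b,c:e].mean())
print(sense()["ft_force"]);print(ctrl.hand_in())
E
```

```text
pulley 9.377072310405644
nozzle 7.482420357420358
[ 0.03277468 -0.2769987   0.32223604]
the job is handed in; nothing more can be done
None
```

View pics/end.png

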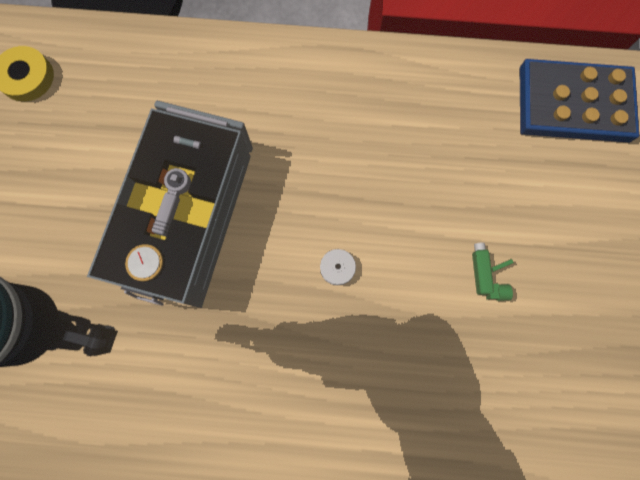

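The ratchet is in its cutout, head in the wide end, pressed down to the floor and let go. I handed the job in at about 12 s, with the gripper empty and clear of the box.

- **Seating:** the push met a hard stop at 20.7 N, with the tool at the height expected for fully home. Afterwards the handle top and head ring both measured 0.107 m, about 2 mm below the insert top (0.109 m), as expected. The ratchet's outline matches the home pose in both cameras.
- **Level:** it is level along its length to about 0.2°. The same fit gave 1.9° across the narrow width. I put that down to edge noise, but no second check confirmed it.
- **Pulley and nozzle:** in the final picture they lie at the same pixels as at the start. The numeric before/after difference over them was not zero (mean 9.4 and 7.5 grey levels). I didn't trace the cause, but the picture shows no movement.

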